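# Pull the broad scraper from the clip strip

## Robot

A 6-joint arm with a two-finger parallel gripper is mounted at the origin on the work surface; the furniture and walls round the work are solid. World frame = base frame: x ahead of the robot, y to its left, z up, the work surface at z = 0. Lengths are in m, angles in rad, forces in N, time in s.
With the tool pointing down it reaches from about 0.375 to 0.925 m from the base axis. Payload 5.7 kg.
Tool frame: the origin (TCP) lies on the centre line of the jaws, within the pads' length; the fingertips stand 17 mm ahead of it and the grasp point (between the pads) lies 2 mm behind it; z points along the fingers, y is the direction in which the jaws open and shut (so a half turn about z gives the same grasp; the last joint's range is limited). The gripper opens to 88 mm and grips with 3 to 60 N. Pads are 20 mm wide; open, the fingers measure 115 mm over their backs; the gripper's body (75 mm by 178 mm) begins 61 mm behind the grasp point.
Start: joints at [-1.3, 0.359, 1.51, -0, 1.272, -0.115], TCP at [0.226, -0.556, 0.24] pointing down, gripper open.
Joint ranges: [-2.97, 2.97], [-1.01, 2.36], [0.21, 2.38], [-0.96, 4.11], [0.2, 2.71], [-2.98, 2.98]. Speed limits (rad/s): [2.39, 2.39, 3.14, 3.14, 3.14, 3.14].

## Interface

Orientations are given as a rotation vector (axis times angle).
In Python, from station import env gives the robot as it stands. The module is installed in compiled form; this text tells all that it offers. Calls block until the motion is done:
- env.move_ptp(position, orientation): joint-space move of the TCP to a pose.
- env.movel(position, attitude=None, speed=0.15, threshold=None): straight line of the TCP; attitude=None keeps the orientation; speed is the mean speed in m/s. With threshold (N) it stops when the force on the tool has changed by that much, and returns True; else False.
- env.set_joints(angles): joint-space move.
- env.gripper_open() and env.gripper_close(newtons=None): open the fingers fully, or close them until they stop; newtons is the grip in N (None keeps the last).
- env.pause(seconds).
- env.inverse_kinematics(position, orientation): joint angles nearest the present ones, or None.
- env.sense(): the state.
- env.read_camera(name): name is "side" or "top" or "wrist"; returns (picture, depth): 420x560x3 uint8, red, green, blue; 420x560 float32, m along the optical axis (not along the pixel's ray), 0 where there is no reading.
- env.calibration(name): a dict with "fx", "fy", "cx", "cy" (pixels), "k1" (the pictures are not rectified: a ray, as slopes to the right and down, at radius r is drawn at 1 + k1 r^2 times it, then the intrinsics apply), "R" (3x3) and "t" (3): a world point X has camera coordinates R X + t. Camera axes: x right, y down, z forward; pixel columns grow to the right and rows downward; lengths in m; the calibration is good to about 2 mm. A picture is of the moment at which its call begins: read the wrist's pose just before it. calibration takes no time and is no camera call; for the wrist camera it gives the pose at the moment of the call.
A pose or a line that the arm cannot do raises env.IKError and nothing moves.
- env.finish_job(): hands the job in, once; it reports no verdict.
The state is a dict: "time": time; "joints": joint angles; "joint_vel": joint speeds; "effort": joint torques, N m; "tcp_pos": TCP position; "orientation": TCP orientation; "force": force on the tool from outside, world axes, zero at the start; "wrist_torque": the same for the moment, N m; "opening": opening from 0.0 (shut) to 1.0 (fully open).
Only numpy, scipy, OpenCV 4.12 (cv2) and the standard library are available. Lean on these libraries where they do the work, as an engineer would, in place of code of your own. Each camera call takes 0.05 s, during which the arm holds its last target. There are 200 camera calls.

## Task

Three small scrapers lie clipped side by side in the sprung clip strip. Pull the one with the broad, square-ended blade straight up out of its clips, leaving the other two clipped in, and set it down flat in the empty metal tray: put it down, do not drop it, then let go.

Things in the scene. Friction and masses are not known exactly. Their poses are not given: they have to be found in the camera images.
- scraper_broad: The one to take, 50 g: wooden grip 44 mm long, 14x14 mm section; at each end 20 mm of round metal shank, 12 mm thick; flat steel blade 40 wide, 34 long, 3 thick, square-ended. Origin at the grip's centre; x along it to the blade (tip at +84 mm, tail at -47 mm), z up, normal to the blade. Starts level, origin 34 mm above the board, clipped in a strip with the other two, in any of the 3 places
- scraper_pointed: Same grip, shanks, origin and axes, but a diamond-shaped pointed blade 34 mm wide; stays clipped in. The grey strip is 104x225 mm, base 8 mm thick, fixed on a low plywood board whose top is 45 mm above the table; it holds the three side by side, 75 mm from axis to axis, blades all one way. A rib 9 mm wide supports each grip from below; a grip's sides and top are open to the fingers
- scraper_round: Same grip, shanks, origin and axes, but a narrow round-ended blade 12 mm wide; stays clipped in. Each shank of every scraper is held by a pair of sprung steel leaves 12 mm wide, 32 mm before and behind the origin, reaching 13 mm above the axis; their lips close over the shank and spread when it is pulled up with roughly 10 N; raised 10 mm it springs free
- tray: empty open metal tray, fixed on the same board, outside 228 mm along its x, 158 mm along its y and 24 mm high, walls and floor 4 mm thick. Origin at the centre of its underside, z up. The scraper's origin is 11 mm above the tray's origin when it lies flat on the floor of the tray

How it is judged:
On the way, in this order (a step that is already met when the one before it is completed fails the run):
1. the broad scraper is pulled up free of its clips, held in the fingers (height (world z) of scraper_broad above 0.1 m and contact force between the fingers and scraper_broad above 0.5 N), for 0.1 s.
2. the broad scraper is lowered into the tray in the fingers, its grip within about 25 mm of where it will lie (z of scraper_broad in the frame of tray below 0.036 m and x of scraper_broad in the frame of tray between -0.075 and 0.075 m and y of scraper_broad in the frame of tray between -0.065 and 0.065 m and contact force between the fingers and scraper_broad above 0.5 N), for 0.05 s.
At the end, for the whole second after the job is handed in: The broad scraper lies at rest, level within 4.5 degrees, on the tray's floor (grip centre within 75 mm lengthwise and 65 mm crosswise of the tray's centre, at most 18 mm above its underside); the other two scrapers are still in their clips, moved less than 8 mm (z of scraper_broad in the frame of tray below 0.018 m and x of scraper_broad in the frame of tray between -0.075 and 0.075 m and y of scraper_broad in the frame of tray between -0.065 and 0.065 m and angle between scraper_broad's own x axis and vertical between 1.49 and 1.65 rad and linear speed of scraper_broad below 0.02 m/s and distance of each of scraper_pointed, scraper_round from where it was at the start of the episode below 0.008 m); the robot touches nothing.
It fails at once if the pointed or the round-ended scraper comes out of its clips (distance of any of scraper_pointed, scraper_round from where it was at the start of the episode above 0.012 m).
It also fails if it takes over 40 s, if anything falls off the work surface, if the arm or the gripper's body presses on something with over 40 N, if the wrist force passes 120 N, or if a joint passes its speed limit or range.

## Working session

There is one attempt and no reset: what is moved stays moved. The work goes in short steps, each a Python script; the robot and the scene stay as the last script left them, time stands still between calls to the robot, and variables do not carry over. Pictures are saved under pics/ and viewed, about 8 in all and at most 12, crops included, and the job is handed in when it is done.

```bash
mkdir -p pics && cat > h.py <<'E'
import numpy as np, cv2
from station import env
def grab(n):
    c=env.calibration(n); p,d=env.read_camera(n); return c,p,d
def save(f,p): cv2.imwrite('pics/'+f,cv2.cvtColor(p,cv2.COLOR_RGB2BGR))
def ray(c,uv):
    K=np.array([[c['fx'],0,c['cx']],[0,c['fy'],c['cy']],[0,0,1.]])
    n=cv2.undistortPoints(np.array(uv,float).reshape(-1,1,2),K,np.array([c['k1'],0,0,0.])).reshape(-1,2)
    R=np.array(c['R']);o=-R.T@np.array(c['t'])
    return o,np.c_[n,np.ones(len(n))]@R
def onplane(c,uv,z):
    o,d=ray(c,uv); return o+d*((z-o[2])/d[:,2])[:,None]
def bydepth(c,uv,dep):
    o,d=ray(c,uv); return o+d*np.array([dep[int(v),int(u)] for u,v in np.reshape(uv,(-1,2))])[:,None]
E
python3 - <<'E'
from h import *
for n in('top','side'):
    c,p,d=grab(n); save(n+'0.png',p); np.savez(n+'0.npz',p=p,d=d); print(n,c['R'],c['t'],c['fx'],c['k1'])
print(env.sense())
E
```

```text
top [[ 0.00854608 -0.99973518  0.02136658]
 [-0.99262618 -0.01106515 -0.12070968]
 [ 0.12091414 -0.02017743 -0.99245788]] [0.01492344 0.57464546 0.87947145] 385.42711225598185 -0.10888306741599878
side [[-0.98904572 -0.14649011 -0.01814398]
 [-0.03060896  0.32378472 -0.94563553]
 [ 0.144401   -0.93472141 -0.3247218 ]] [0.55354233 0.12284653 1.03549685] 515.2878104195396 -0.08429790377371553
{'time': 0.1, 'joints': array([-1.30011767e+00,  3.59426518e-01,  1.51128049e+00,  1.63687969e-05,
        1.27248118e+00, -1.15093007e-01]), 'joint_vel': array([-0.00057793, -0.00209829, -0.00370562,  0.00030525,  0.00045344,
       -0.00029121]), 'effort': array([ 5.95178017e-05, -5.16358638e+01, -2.71406418e+01,  6.76718052e-02,
        2.76812108e-02, -2.35654244e-05]), 'tcp_pos': array([ 0.22561496, -0.55535759,  0.2389141 ]), 'orientation': array([-3.08177127e+00, -6.01905605e-01,  1.70190577e-04]), 'force': array([-0.36924101, -0.40405757,  0.02445081]), 'wrist_torque': array([-0.02171218,  0.00785726, -0.03136158]), 'opening': 1.001454644957857}
```

View pics/top0.png

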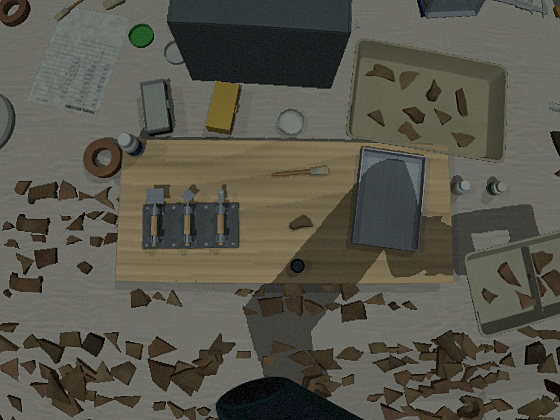

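View pics/side0.png

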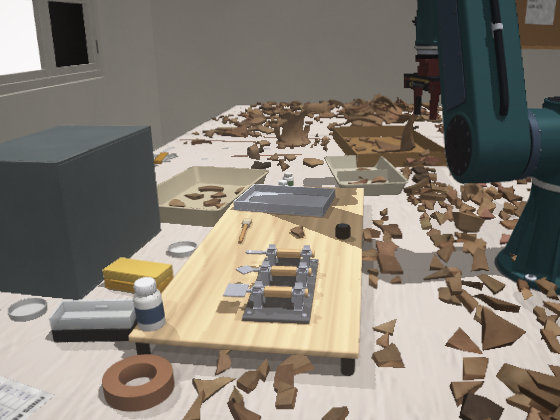

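The top view shows the broad blade on the leftmost scraper (blade at about (155,193), grip at (155,226)). The pointed one is at x≈188 and the round one at x≈221. The tray's corners are near (360,148), (424,150), (416,250) and (352,245). The side view agrees, with the broad scraper nearest the camera. Next I'll compute rough positions and take a closer look with the wrist camera.

```bash
python3 - <<'E'
from h import *
from scipy.spatial.transform import Rotation as Ro
c=env.calibration('top')
z=np.load('top0.npz')
g=onplane(c,[[155,226],[155,193],[188,226],[221,226]],.083); print(g)
t=onplane(c,[[360,148],[424,150],[416,250],[352,245]],.069); print(t,t.mean(0))
cw=env.calibration('wrist');s=env.sense()
R=Ro.from_rotvec(s['orientation']).as_matrix()
print('cam in tool',R.T@(-np.array(cw['R']).T@cw['t']-s['tcp_pos']),'view',R.T@np.array(cw['R'])[2]); print(R,cw['fx'])
# tool down, y along world y: candidates
for M in ([[1,0,0],[0,-1,0],[0,0,-1]],[[-1,0,0],[0,1,0],[0,0,-1]]):
    rv=Ro.from_matrix(np.array(M,float)).as_rotvec()
    for P in (g[0]+[0,0,.17],t.mean(0)+[0,0,.17]): print(rv,env.inverse_kinematics(P,rv))
E
```

```text
[[0.52649259 0.29696133 0.083     ]
 [0.60141552 0.30049056 0.083     ]
 [0.5274615  0.22220925 0.083     ]
 [0.52835501 0.14819133 0.083     ]]
[[ 0.71660312 -0.1710255   0.069     ]
 [ 0.71564803 -0.32694462  0.069     ]
 [ 0.47799066 -0.29810474  0.069     ]
 [ 0.48900087 -0.14822809  0.069     ]] [ 0.59981067 -0.23607574  0.069     ]
cam in tool [ 0.08308606 -0.00019406 -0.14411666] view [-3.01457794e-01  1.74715138e-04  9.53479506e-01]
[[ 9.26510205e-01  3.76269412e-01 -4.11547372e-04]
 [ 3.76269584e-01 -9.26508944e-01  1.54162699e-03]
 [ 1.98764761e-04 -1.58318590e-03 -9.99998727e-01]] 363.08155624856806
[3.14159265 0.         0.        ] [ 3.99323326e-01  3.53863583e-01  1.48333547e+00 -4.44089210e-16
  1.30439360e+00  1.97011965e+00]
[3.14159265 0.         0.        ] [-4.82056096e-01  4.23208478e-01  1.40872410e+00 -4.44089210e-16
  1.30966008e+00  1.08874023e+00]
[0.         3.14159265 0.        ] [ 3.99323326e-01  3.53863583e-01  1.48333547e+00 -4.44089210e-16
  1.30439360e+00 -1.17147300e+00]
[0.         3.14159265 0.        ] [-0.4820561   0.42320848  1.4087241   0.          1.30966008 -2.05285242]
```

```bash
python3 - <<'E'
from h import *
env.move_ptp([.53,.29,.27],[np.pi,0,0])
c,p,d=grab('wrist'); save('w1.png',p); np.savez('w1.npz',p=p,d=d,c=c); print(env.sense()['tcp_pos'],env.sense()['time'])
E
```

```text
[0.53034367 0.28935134 0.26993628] 3.3
```

View pics/w1.png

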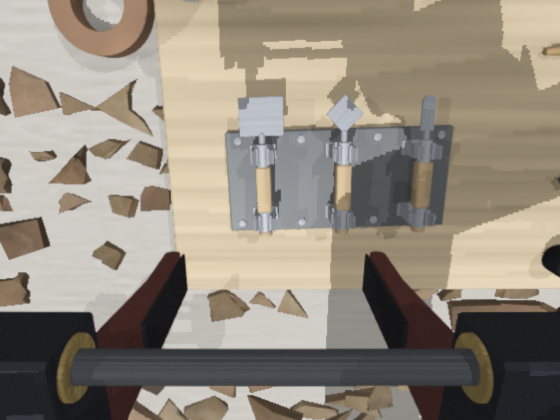

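The wrist view shows the broad blade at (261,117) and its grip at about (263,187). The pointed scraper's grip is at (343,187) and the round one's at (422,183). I'll mask the wood against the grey strip to get the grip's pose.

```bash
python3 - <<'E'
from h import *
z=np.load('w1.npz',allow_pickle=True);c=z['c'].item();p=z['p'];d=z['d']
hsv=cv2.cvtColor(p,cv2.COLOR_RGB2HSV)
m=((hsv[...,1]>85)&(hsv[...,0]<30)).astype(np.uint8)
for u in(263,343,422):
    r=np.zeros_like(m); r[155:220,u-16:u+17]=m[155:220,u-16:u+17]
    n,l,s,ce=cv2.connectedComponentsWithStats(r); k=1+s[1:,4].argmax()
    ys,xs=np.nonzero(l==k); q=onplane(c,np.c_[xs,ys],.086)
    (cx,cy),wh,a=cv2.minAreaRect(q[:,:2].astype(np.float32)*1000)
    print(s[k],cx,cy,wh,a, np.median(bydepth(c,np.c_[xs,ys],d)[:,2]))
# axis from blade/shank pixels: grey blade centroid
b=np.zeros_like(m); b[92:140,230:295]=(hsv[92:140,230:295,1]<70)&(hsv[92:140,230:295,0]>90)&(hsv[92:140,230:295,2]>100)
ys,xs=np.nonzero(b); print(len(xs),onplane(c,[[xs.mean(),ys.mean()]],.0805),bydepth(c,[[261,117]],d))
E
```

```text
Traceback (most recent call last):
ValueError: attempt to get argmax of an empty sequence
```

```bash
cat > g.py <<'E'
from h import *
z=np.load('w1.npz',allow_pickle=True);c=z['c'].item();p=z['p'];d=z['d']
q16=p.astype(int); m=(q16[...,0]-q16[...,2]>25).astype(np.uint8)
print(p[187,255:272:4].tolist())
for u in(263,343,422):
    r=np.zeros_like(m); r[155:220,u-16:u+17]=m[155:220,u-16:u+17]
    n,l,s,ce=cv2.connectedComponentsWithStats(r); k=1+s[1:,4].argmax()
    ys,xs=np.nonzero(l==k); q=onplane(c,np.c_[xs,ys],.086)
    (cx,cy),wh,a=cv2.minAreaRect(q[:,:2].astype(np.float32)*1000)
    print(s[k],cx,cy,wh,a, np.median(bydepth(c,np.c_[xs,ys],d)[:,2]))
b=np.zeros_like(m); w=q16[92:134,230:295]; b[92:134,230:295]=(w[...,0]-w[...,2]<10)&(w[...,2]>100)
ys,xs=np.nonzero(b); print(len(xs),xs.min(),xs.max(),ys.min(),ys.max(),onplane(c,[[xs.mean(),ys.mean()]],.0805),bydepth(c,[[261,117]],d))
E
python3 g.py
```

```text
[[144, 147, 147], [224, 203, 167], [219, 198, 162], [205, 185, 149], [111, 101, 87]]
[256 167  16  46 673] 529.2214965820312 299.64031982421875 (43.16653060913086, 13.955031394958496) 1.7068135738372803 0.08493222404725548
[334 164  18  46 734] 532.1250610351562 226.24090576171875 (43.303260803222656, 15.309118270874023) 1.2244079113006592 0.0848228221809624
[411 161  22  47 823] 534.475341796875 153.01119995117188 (44.2360954284668, 17.27240562438965) 1.5350837707519531 0.08466276937334233
1686 230 294 96 133 [[0.59636257 0.30122104 0.0805    ]] [[0.59494294 0.3014358  0.07964553]]
```

The grip measures 43×14 mm and is centred at (0.529, 0.300) with a yaw of about 1.8°, which the blade centroid confirms. I'll grip it high, with fingertips 5 mm below the axis, so they clear the tray floor later.

```bash
cat >> h.py <<'E'
def down(yaw): return np.pi*np.array([np.cos(yaw/2),np.sin(yaw/2),0])
def st(m):
    s=env.sense(); print(m,'t%.1f'%s['time'],s['tcp_pos'].round(4),'F',s['force'].round(1),'T',s['wrist_torque'].round(2),'op %.3f'%s['opening'])
E
python3 - <<'E'
from h import *
P=[.5292,.2997]; o=down(.031)
env.move_ptp(P+[.16],o); st('above')
print(env.movel(P+[.0912],o,speed=.06,threshold=8)); st('at')
env.gripper_close(45); st('closed')
env.movel(P+[.106],o,speed=.03); st('up15')
env.movel(P+[.24],o,speed=.12); st('up')
c,p,d=grab('wrist'); save('w2.png',p)
E
```

```text
above t3.8 [0.5296 0.2996 0.1603] F [ 0.4  0.8 -0.3] T [0.05 0.06 0.03] op 0.996
False
at t5.1 [0.5295 0.2999 0.0916] F [ 0.3  0.8 -0.9] T [ 0.02  0.02 -0.02] op 1.001
closed t6.2 [0.5292 0.2997 0.0912] F [ 0.5  0.1 -1.2] T [-0.02  0.    0.06] op 0.156
up15 t6.9 [0.5296 0.2998 0.1066] F [ 0.5 -0.6 -0.2] T [-0.02  0.04  0.05] op 0.159
up t8.2 [0.5287 0.2995 0.2391] F [-0.1 -0.2 -0.4] T [-0.02  0.07  0.  ] op 0.159
```

View pics/w2.png

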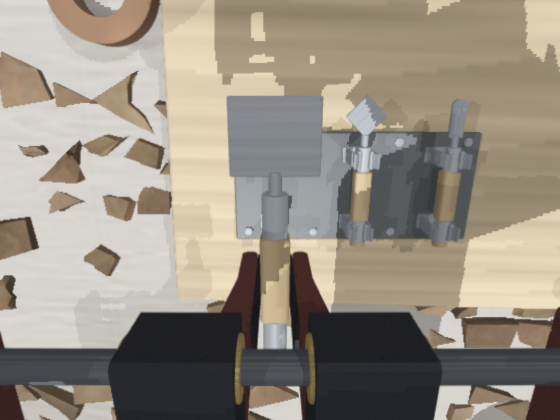

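The broad scraper is held, with its blade at (275,137), and the other two are still clipped at (362,190) and (447,190). Next I'll move over the tray and measure the tray and the scraper's tilt there.

```bash
python3 - <<'E'
from h import *
o=down(-.105)
env.move_ptp([.585,-.236,.24],o); st('tray')
c,p,d=grab('wrist'); save('w3.png',p); np.savez('w3.npz',p=p,d=d,c=c)
T=np.array([.585,-.236,.24])
uv=[[x,y] for x in range(240,316,15) for y in range(105,170,12)]
q=bydepth(c,uv,d); q=q[(q[:,2]>.19)]; print(len(q),q[:,2].min(),q[:,2].max())
A=np.c_[q[:,:2]-T[:2],np.ones(len(q))]; print('blade plane slope,z at tcp',np.linalg.lstsq(A,q[:,2],rcond=None)[0])
E
```

```text
tray t10.1 [ 0.5853 -0.2349  0.24  ] F [-0.9  0.4 -1.3] T [ 0.06 -0.01 -0.04] op 0.153
36 0.22692510914030697 0.22998617033456376
blade plane slope,z at tcp [ 0.01234988 -0.00045446  0.2275651 ]
```

View pics/w3.png

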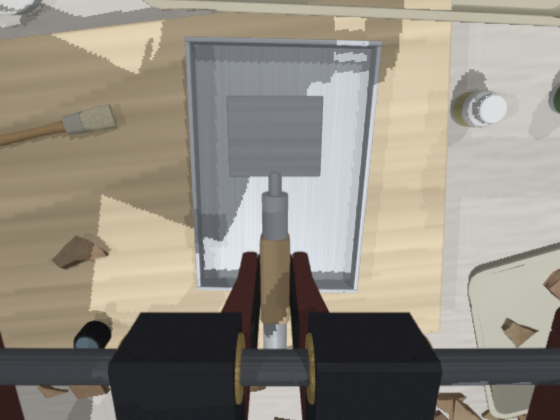

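```bash
python3 - <<'E'
from h import *
z=np.load('w3.npz',allow_pickle=True);c=z['c'].item()
t=onplane(c,[[187,39],[381,42],[356,292],[198,290]],.069)[:,:2]
print(t,t.mean(0)); 
for i in range(4): e=t[i]-t[i-1]; print(np.hypot(*e),np.degrees(np.arctan2(e[1],e[0])))
E
```

```text
[[ 0.71781455 -0.17859978]
 [ 0.69964221 -0.3319231 ]
 [ 0.47661222 -0.30377514]
 [ 0.49481445 -0.14988661]] [ 0.59722086 -0.24104616]
0.22484103823957338 -7.33695319975359
0.15439648691469293 -96.75933398900182
0.22479921201917769 172.80689892875017
0.15496129269187142 83.25428834034027
```

The tray measures 225×155 mm, centred at (0.597, −0.241) with a yaw of −7°. The blade is level to about 0.7°. I'll lower it now, stopping on contact.

```bash
python3 - <<'E'
from h import *
o=down(-.123); P=[.579,-.239]
env.movel(P+[.12],o,speed=.12)
env.movel(P+[.08],o,speed=.06); env.pause(.2); st('above floor')
print(env.movel(P+[.0668],o,speed=.015,threshold=4)); env.pause(.2); st('down')
E
```

```text
above floor t12.4 [ 0.5793 -0.2392  0.0804] F [-0.4  0.2 -0.9] T [-0.01 -0.01  0.01] op 0.158
True
down t13.3 [ 0.5788 -0.2389  0.0682] F [0.7 0.8 5.9] T [ 0.09  0.08 -0.05] op 0.154
```

```bash
python3 - <<'E'
from h import *
env.gripper_open(); st('open')
env.movel([.579,-.239,.24],speed=.12); env.pause(.3); st('up')
c,p,d=grab('wrist'); save('w4.png',p); np.savez('w4.npz',p=p,d=d,c=c)
ct,pt,dt=grab('top'); save('top1.png',pt)
E
```

```text
open t14.5 [ 0.5782 -0.2386  0.0675] F [-0.  -0.4 -0.2] T [ 0.04 -0.02 -0.  ] op 0.995
up t16.4 [ 0.5789 -0.2389  0.2397] F [-0.3 -0.3 -0.1] T [ 0.01 -0.03 -0.  ] op 0.996
```

View pics/w4.png

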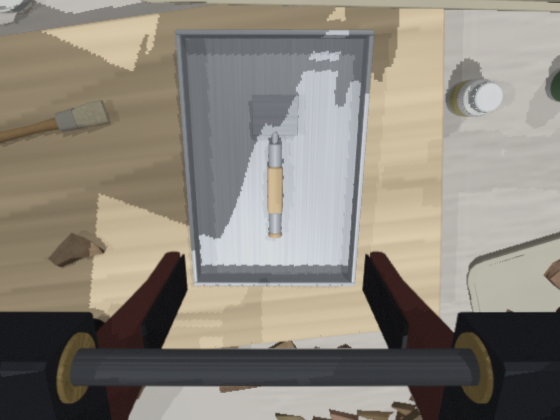

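View pics/top1.png

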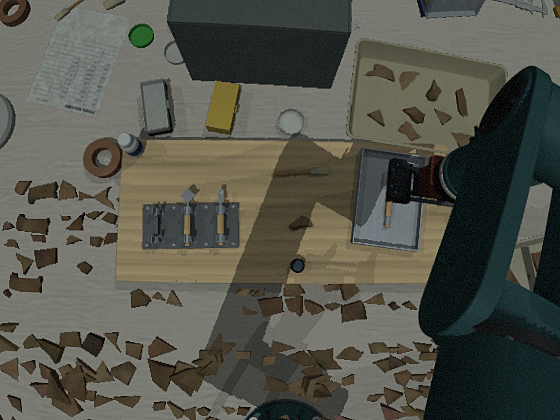

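The scraper lies in the tray, with its grip at (275,190) and blade at (275,115) in the wrist view. In the top view the pointed and round scrapers are still clipped at (188,225) and (221,225). One depth check for level, then I'll hand in.

```bash
python3 - <<'E'
from h import *
z=np.load('w4.npz',allow_pickle=True);c=z['c'].item();d=z['d']
f=lambda xs,ys: bydepth(c,[[x,y] for x in xs for y in ys],d)
b=f(range(256,295,6),range(100,128,5)); g=f(range(272,279,2),range(172,210,5))
for n,q in(('blade',b),('grip',g)):
    s=np.linalg.lstsq(np.c_[q[:,:2]-q[:,:2].mean(0),np.ones(len(q))],q[:,2],rcond=None)[0]; print(n,q.mean(0).round(4),'slopes deg',np.degrees(s[:2]).round(1))
env.finish_job(); st('done')
E
```

```text
blade [ 0.6467 -0.2466  0.0568] slopes deg [-0.1  1.4]
grip [ 0.5792 -0.2392  0.0618] slopes deg [-0.9  2.1]
the job is handed in; nothing more can be done
the job is handed in; nothing more can be done
```

The broad scraper is out of its clips and lying flat in the tray. I lowered it until it touched the floor before letting go, and handed the job in at about 16 s of the 40 s allowed. The hand-in gives no verdict.

- **Position:** the grip centre is at (0.579, −0.239), about 18 mm lengthwise from the tray's centre and on its centre line. The grip's top face is at z ≈ 0.062, which fits it resting on the tray floor.
- **Level:** depth readings put the blade and grip within 1° along the length. Across it they read 1.4° (blade) and 2.1° (grip), though the grip patch is too narrow for that figure to be reliable.
- **Other scrapers:** in the last top view the pointed and round ones were still clipped in the same place. I judged that by eye and did not measure how far they had moved.
- **Contact:** the lowering stopped on contact at about 6 N with the tool at z = 0.068, as expected. The gripper was open and clear, with the tool about 0.17 m above the scraper, when I handed in.

No check failed. The only disagreement was the scraper's height in the fingers: the camera put it 1–2 mm lower than expected, which is within the calibration error.

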